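# Stand the gilded elephant in the drying stand

## Robot

A 6-joint arm with a two-finger parallel gripper is mounted at the origin on the work surface. World frame = base frame: x ahead of the robot, y to its left, z up, the work surface at z = 0. Lengths are in m, angles in rad, forces in N, time in s.
With the tool pointing down it reaches from about 0.3 to 0.85 m from the base axis. Payload 5.4 kg.
Tool frame: the origin (TCP) lies midway between the tips of the shut fingers; the grasp point (between the pads) lies 19 mm behind it; z points along the fingers, x is the direction in which the jaws open and shut, and the axes are right-handed (so a half turn about z gives the same grasp; the last joint's range is limited). The gripper opens to 85 mm and grips with 20 to 120 N. Pads are 22 mm wide; open, the fingers measure 114 mm over their backs; the gripper's body (76 mm by 85 mm) begins 54 mm behind the grasp point. The pads swing forward as they close: fully open they stand 13 mm farther back than shut.
Start: joints at [-1.327, 0.158, 1.597, -0, 1.386, -0.21], TCP at [0.252, -0.517, 0.231] pointing down, gripper open.
Joint ranges: [-2.91, 2.91], [-0.94, 2.29], [0.18, 2.7], [-1.29, 4.43], [0.17, 2.64], [-3, 3]. Speed limits (rad/s): [2.57, 2.57, 3.14, 3.14, 3.14, 3.14].

## Interface

Orientations are given as a unit quaternion [w, x, y, z].
In Python, from station import bot, optics gives the robot as it stands.
- The arm moves only by the tool move_arm, never from a script. Its argument "motion" is a list of rows, each a list of 7 numbers: the turn, a rotation vector about the tool's x, y, z in rad, then the shift along the tool's x, y, z in cm, then the finger opening in cm, from 0 to 8.54. In form: [[wx, wy, wz, x, y, z, hand], ...]. A call has 1 to 12 rows; each row is the pose to reach, as a shift and turn from the pose commanded when the call began, along the tool's axes at that moment; what a row does not reach only later rows make up. A row lasts 1/12 s, in which the tool goes at most 41.7 mm and 7.16 degrees, less where a joint would pass 70% of its speed; a pose out of reach is approached as far as the arm can. A call with a gripper value outside its range is refused whole. The fingers move at their own pace and stop on an object; "newtons" is the grip in N (left out, the last holds). Time passes only in rows, so rows that repeat a pose let the fingers close. It gives the time, the measured TCP pose, the force and the opening at its end, in the units of the state.
- bot.state(): the state, without advancing time (a new reading comes with each control period).
- optics.camera(name): name is "side" or "top" or "wrist"; returns a dict with "img" (420x560x3 uint8, blue, green, red), "intrinsics" (3x3 intrinsics, pixels), "k1" (the pictures are not rectified: a ray, as slopes to the right and down, at radius r is drawn at 1 + k1 r^2 times it, then the intrinsics apply), "pose" (4x4, takes a point from camera to world coordinates); the wrist camera has in their place "hand_eye" (4x4, takes a point from camera to tool coordinates, whose origin is the TCP and whose axes are the tool frame's). Camera axes: x right, y up, looking along -z (the intrinsics and any distortion apply to the point x, -y, -z); pixel columns grow to the right and rows downward; lengths in m; the calibration is good to about 2 mm. A picture is of the moment at which its call begins: read the wrist's pose just before it. There is no depth.
- bot.hand_in(): hands the job in, once; it reports no verdict.
The state is a dict: "time_s": time; "joint_positions": joint angles; "joint_vel": joint speeds; "joint_efforts": joint torques, N m; "eef_pos": TCP position; "tcp_rot": TCP orientation; "ft_force": force on the tool from outside, world axes, zero at the start; "torque": the same for the moment, N m; "opening": finger opening in m.
Only numpy, scipy, OpenCV 4.12 (cv2) and the standard library are available. Lean on these libraries where they do the work, as an engineer would, in place of code of your own. Each camera call takes 0.05 s, during which the arm holds its last target.

## Task

The gold elephant on its stick is glued: lift it out of the wooden gluing block and lower its stick, held all the way in, down through the empty steel eyelet of the drying stand until the round disc sits flat on the eyelet, then let go. Leave the giraffe and the penguin where they are.

Things in the scene. Friction and masses are not known exactly. Their poses are not given: they have to be found in the camera images.
- elephant: Gold elephant (long trunk) on a 60 mm wood disc 8 mm thick; 12 mm stick reaching 65 mm below disc. Origin: centre of disc underside; z up the stick, x where it faces. Flat-sided body to grip: x -27 to 23 mm, 34 wide (y), z 22 to 52 mm. Ears 56 wide at x 26, top z 57; trunk to x 58. ~120 g. Starts upright, disc flat on a fixed 75 mm wood cube (origin 75 mm over table), stick loose in its 18 mm hole.
- eyelet (a point): Centre of the empty eyelet's hole, at the ring's top face; z up. Fixed flat steel ring, level, 100 mm above the table: hole 30 mm across, 48 mm outside, 8 mm thick; a disc rests on it. Its x points to the 12 mm post 56 mm away, no higher than the ring. Under it a wooden foot, top 18 mm above the table. The twin stand, 150 mm off or more, holds the penguin.
- giraffe: Gold giraffe (long neck), leave alone. Same stick, disc and origin as the elephant; it rises 110 mm above its origin, its horns 185 mm above the table. Stands in a like block 150 mm or more from the elephant's; which is left or right varies.
- penguin: Gold penguin (upright, rounded), finished, leave alone. Same stick, disc and origin as the elephant; 68 mm high above its origin, 168 mm above the table. Sits in the eyelet of the other, like stand.
Things that resemble listed ones, but are neither listed nor needed, are in the scene too. Leave any black or purple look-alike of the elephant alone.

How it is judged:
By the outcome, as a careful person would: the job done as asked, in the order asked, and still so for the second after the job is handed in, with the robot touching nothing.
It also fails if it takes over 45 s, if anything falls off the work surface, if the arm or the gripper's body presses on something with over 40 N, if the wrist force passes 120 N, or if a joint passes its speed limit or range.

## Working session

There is one attempt and no reset: what is moved stays moved. The work goes in short steps, Python scripts to look and compute and a tool call to move; the robot and the scene stay as the last step left them, time stands still between calls to the robot, and variables do not carry over. Pictures are saved under pics/ and viewed, and the job is handed in when it is done.

Besides the shell and the picture viewer there is one more tool, called after "Request:" as a command line: name --pt "numbers of a row" for each row, then --argument value for the rest. move_arm: Moves the arm, as the interface text tells. Its arguments: {"type":"object","properties":{"motion":{"type":"array","items":{"type":"array","items":{"type":"number"}}},"newtons":{"type":"number"}},"required":["motion"]}

```bash
ls; mkdir -p pics
python3 - <<'E'
from station import bot, optics
import cv2
s=bot.state(); print(s)
for n in ["side","top","wrist"]:
    c=optics.camera(n); cv2.imwrite(f"pics/a_{n}.png",c["img"])
    print(n,c["intrinsics"],c["k1"],c.get("pose",c.get("hand_eye")))
E
```

```text
pics
{'time_s': 0.0, 'joint_positions': array([-1.32709008e+00,  1.59041433e-01,  1.59825312e+00,  2.24027312e-05,
        1.38617431e+00, -2.10043419e-01]), 'joint_vel': array([ 0.00046699, -0.0006662 , -0.00062455, -0.00012531, -0.00153089,
        0.00054982]), 'joint_efforts': array([ 7.94680341e-05, -3.96000409e+01, -3.31428909e+01, -2.02434230e-04,
        8.38395412e-03,  3.29918441e-05]), 'eef_pos': array([ 0.25191353, -0.51621351,  0.2303107 ]), 'tcp_rot': array([-6.59997311e-04,  8.48037106e-01, -5.29936021e-01, -6.66759226e-04]), 'ft_force': array([ 0.80682744, -0.68182262,  0.15347885]), 'torque': array([-0.02506508,  0.01441458,  0.00565159]), 'opening': 0.08556796199462202}
side [[451.29553291   0.         280.90929094]
 [  0.         451.29553291 208.23415604]
 [  0.           0.           1.        ]] -0.12492714984941622 [[ 0.89101773  0.26735787 -0.36688851 -0.14860099]
 [-0.45393931  0.51554977 -0.7267376  -1.06370873]
 [-0.00514973  0.8140812   0.58072823  0.91180343]
 [ 0.          0.          0.          1.        ]]
top [[393.87909548   0.         277.95439325]
 [  0.         393.87909548 208.30825882]
 [  0.           0.           1.        ]] -0.0019608920585612736 [[-0.01629118  0.98672436 -0.16158474  0.15999653]
 [-0.9997974  -0.01798664 -0.00903535 -0.05808181]
 [-0.01182176  0.16140481  0.98681748  1.30447844]
 [ 0.          0.          0.          1.        ]]
wrist [[370.92243077   0.         277.93782613]
 [  0.         370.92243077 205.71855456]
 [  0.           0.           1.        ]] -0.0345379661334653 [[ 9.99998393e-01 -7.87849172e-04  1.61064305e-03 -1.72369797e-05]
 [-3.17971670e-04 -9.61976035e-01 -2.73133680e-01 -6.76589247e-02]
 [ 1.76458816e-03  2.73132728e-01 -9.61974739e-01 -1.43197504e-01]
 [ 0.00000000e+00  0.00000000e+00  0.00000000e+00  1.00000000e+00]]
```

View pics/a_side.png

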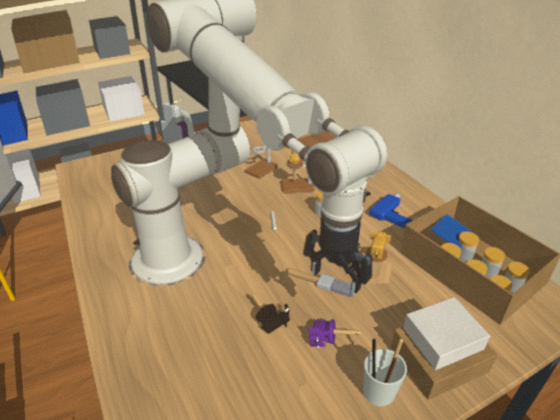

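View pics/a_top.png

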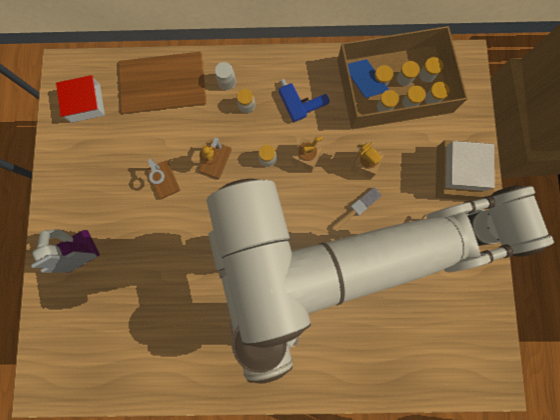

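View pics/a_wrist.png

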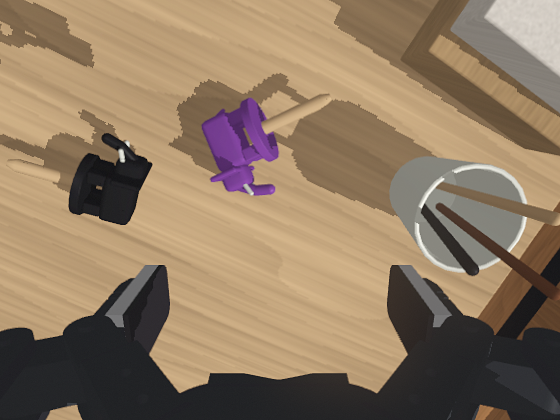

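The top view shows the empty eyelet at about (156,178), the penguin on its stand at (208,152), and two gold figures in blocks at about (309,150) and (370,156). The black and purple look-alikes lie on the table in the wrist view. I'll enlarge the top and side views to tell the gold figures apart.

Run:
```python
import cv2
im=cv2.imread("pics/a_top.png")
cv2.imwrite("pics/b_top.png",cv2.resize(im[120:210,280:400],None,fx=6,fy=6,interpolation=cv2.INTER_CUBIC))
cv2.imwrite("pics/b_top2.png",cv2.resize(im[120:210,120:240],None,fx=6,fy=6,interpolation=cv2.INTER_CUBIC))
im=cv2.imread("pics/a_side.png")
cv2.imwrite("pics/b_side.png",cv2.resize(im[130:290,240:420],None,fx=4,fy=3.7,interpolation=cv2.INTER_CUBIC))
```

```text
(no output)
```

View pics/b_top.png

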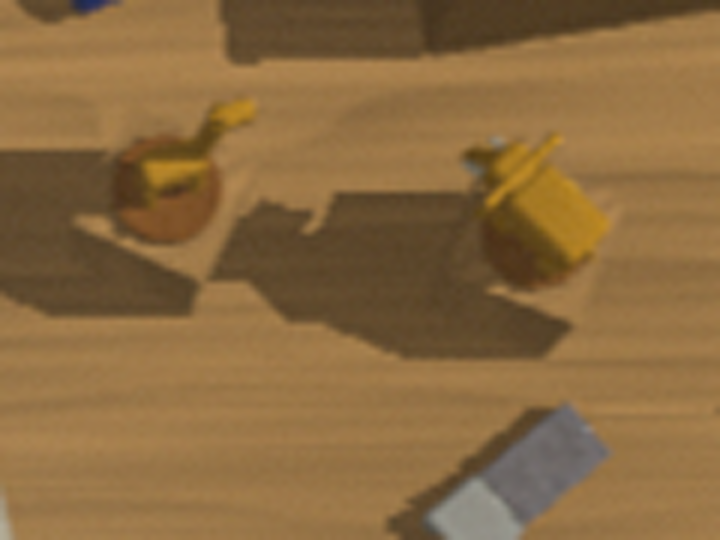

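View pics/b_top2.png

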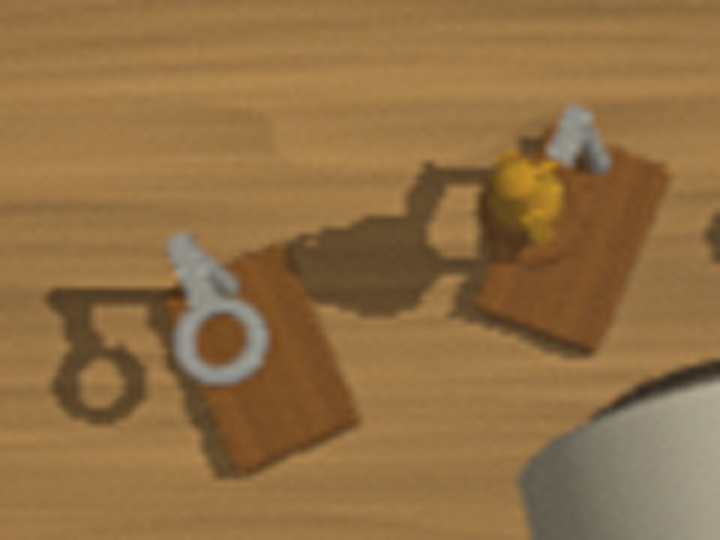

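View pics/b_side.png

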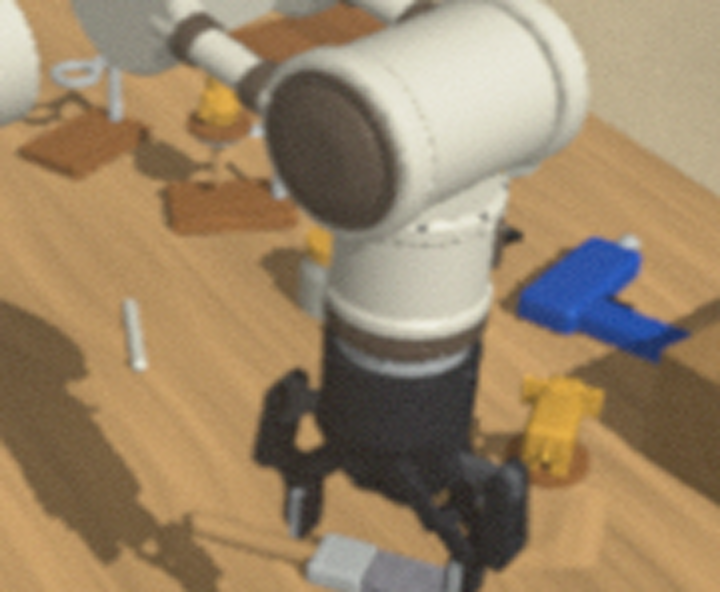

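Candidates for the target, by pixel:
- Gold elephant: top (370,156), side (381,243). It has ears and a trunk.
- Gold giraffe: top (309,150). It has a long neck.
- Penguin: top (208,152), in its stand.
- Black elephant: wrist (110,185), lying down.
- Purple elephant: wrist (240,150), lying down.

By the description I choose the one at top (370,156). The empty eyelet is at top (157,177), side (260,149).

```bash
cat > h.py <<'E'
import numpy as np, cv2
from scipy.spatial.transform import Rotation as R
from station import bot, optics
def tool(s=None):
    s=s or bot.state(); T=np.eye(4); q=s["tcp_rot"]; T[:3,:3]=R.from_quat(np.r_[q[1:],q[0]]).as_matrix(); T[:3,3]=s["eef_pos"]; return T
def shot(name,fn=None):
    T=tool(); c=optics.camera(name)
    P=T@c["hand_eye"] if name=="wrist" else c["pose"]
    cam=dict(K=c["intrinsics"],k1=c["k1"],P=P)
    if fn: cv2.imwrite(f"pics/{fn}.png",c["img"]); np.savez(f"pics/{fn}.npz",**cam)
    return c["img"],cam
def load(fn): return dict(np.load(f"pics/{fn}.npz"))
def ray(cam,uv):
    K=cam["K"]; d=np.array([float(cam["k1"]),0,0,0,0])
    n=cv2.undistortPoints(np.array([[uv]],float),K,d)[0,0]
    v=cam["P"][:3,:3]@np.array([n[0],-n[1],-1.]); return cam["P"][:3,3],v/np.linalg.norm(v)
def atz(cam,uv,z):
    o,v=ray(cam,uv); return o+v*(z-o[2])/v[2]
def tri(obs):
    A=np.zeros((3,3));b=np.zeros(3);L=[]
    for cam,uv in obs:
        o,v=ray(cam,uv); M=np.eye(3)-np.outer(v,v); A+=M;b+=M@o;L.append((o,v))
    p=np.linalg.solve(A,b); return p,[np.linalg.norm((np.eye(3)-np.outer(v,v))@(p-o))*1e3 for o,v in L]
def proj(cam,p):
    q=np.linalg.inv(cam["P"])@np.r_[p,1]; x=np.array([q[0]/-q[2],-q[1]/-q[2]]); r=x@x
    x=x*(1+float(cam["k1"])*r); return cam["K"][:2,:2]@x+cam["K"][:2,2]
E
python3 - <<'E'
from h import *
np.set_printoptions(precision=4,suppress=True)
_,t=shot("top","t0");_,s=shot("side","s0")
print("eyelet tri",tri([(t,(156.8,177)),(s,(260,149.5))]), atz(t,(156.8,177),.1))
print("eleph disc @.083",atz(t,(280+535/6,120+235/6),.083),"giraffe",atz(t,(280+166/6,120+189/6),.083))
b=.127
f=atz(t,(280+522/6,120+172/6),.13);r=atz(t,(280+582/6,120+240/6),.125); print(f,r,np.degrees(np.arctan2(f[1]-r[1],f[0]-r[0])))
print(tool())
E
```

```text
eyelet tri (array([0.4664, 0.3327, 0.0994]), [np.float64(2.2017083497908754), np.float64(2.2017083497908354)]) [0.4642 0.3332 0.1   ]
eleph disc @.083 [ 0.514  -0.3413  0.083 ] giraffe [ 0.5433 -0.1455  0.083 ]
[ 0.534  -0.3255  0.13  ] [ 0.4987 -0.3555  0.125 ] 40.32926611723991
[[ 0.4384 -0.8988 -0.0002  0.252 ]
 [-0.8988 -0.4384  0.0009 -0.5165]
 [-0.0009 -0.0002 -1.      0.2308]
 [ 0.      0.      0.      1.    ]]
```

Request:
move_arm --pt "0 0 -0.08 -1 -4 -1 8.5" --pt "0 0 -0.16 -2 -8 -2 8.5" --pt "0 0 -0.244 -3 -12 -3 8.5" --pt "0 0 -0.244 -4 -16 -3 8.5" --pt "0 0 -0.244 -5 -19 -3 8.5" --pt "0 0 -0.244 -5 -22 -3 8.5" --pt "0 0 -0.244 -5 -22 -3 8.5" --pt "0 0 -0.244 -5 -22 -3 8.5"

```text
time_s: 0.92
eef_pos: [0.4287, -0.3745, 0.2611]
tcp_rot: [0.0, 0.907, -0.421, -0.0]
ft_force: [-0.6, -0.5, 0.1]
opening: 0.0848
```

Run:
```python
from h import *
shot("wrist","w1"); print(tool(),bot.state()["time_s"])
```

```text
[[ 6.43376469e-01 -7.65549572e-01 -7.56730288e-04  4.27812785e-01]
 [-7.65549763e-01 -6.43376684e-01  5.54737041e-05 -3.75260637e-01]
 [-5.29330494e-04  5.43624216e-04 -9.99999712e-01  2.61052775e-01]
 [ 0.00000000e+00  0.00000000e+00  0.00000000e+00  1.00000000e+00]] 0.9667
```

View pics/w1.png

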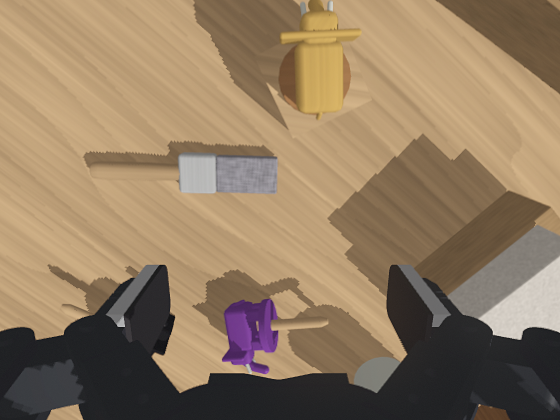

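The wrist view shows the elephant at (318,75) with its disc on the block. Its ears run across at row 36 and its trunk points up the picture, so the jaws are already nearly across its body. I'll take a second, closer view.

Request:
move_arm --pt "0 0 0 1.5 -3 -0.5 8.5" --pt "0 0 0 3 -6 -1 8.5" --pt "0 0 0 3 -6 -1 8.5" --pt "0 0 0 3 -6 -1 8.5"

```text
time_s: 1.3
eef_pos: [0.4931, -0.3606, 0.2712]
tcp_rot: [0.0, 0.906, -0.423, -0.0]
ft_force: [-0.9, -1.1, -1.0]
opening: 0.0852
```

Run:
```python
from h import *
im,_=shot("wrist","w2"); print(tool(),bot.state()["time_s"])
cv2.imwrite("pics/w2c.png",cv2.resize(im[60:260,180:400],None,fx=3.6,fy=3,interpolation=cv2.INTER_CUBIC))
im=cv2.imread("pics/w1.png");cv2.imwrite("pics/w1c.png",cv2.resize(im[0:140,230:420],None,fx=4,fy=4,interpolation=cv2.INTER_CUBIC))
```

```text
[[ 6.41860729e-01 -7.66820617e-01 -9.72598187e-04  4.92283970e-01]
 [-7.66820984e-01 -6.41861027e-01 -6.42633029e-06 -3.60726129e-01]
 [-6.19345029e-04  7.49933508e-04 -9.99999527e-01  2.70988729e-01]
 [ 0.00000000e+00  0.00000000e+00  0.00000000e+00  1.00000000e+00]] 1.35
```

View pics/w2c.png

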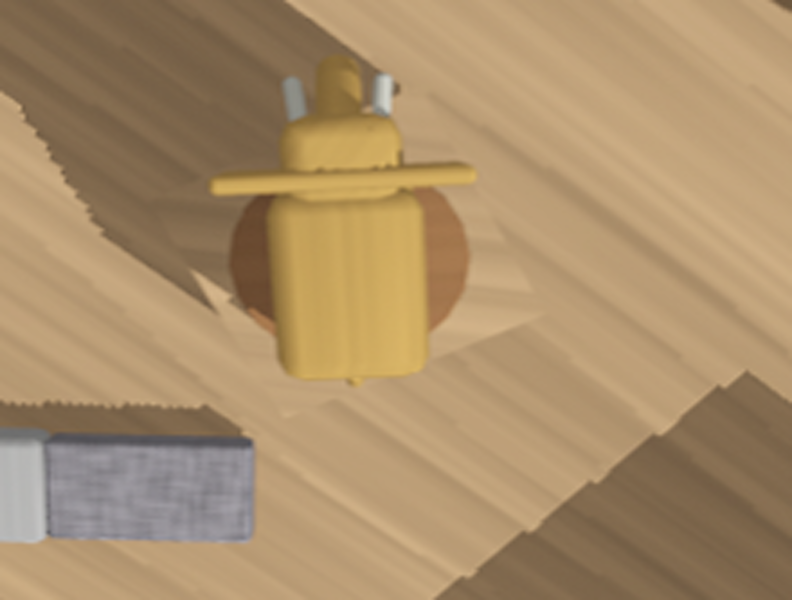

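View pics/w1c.png

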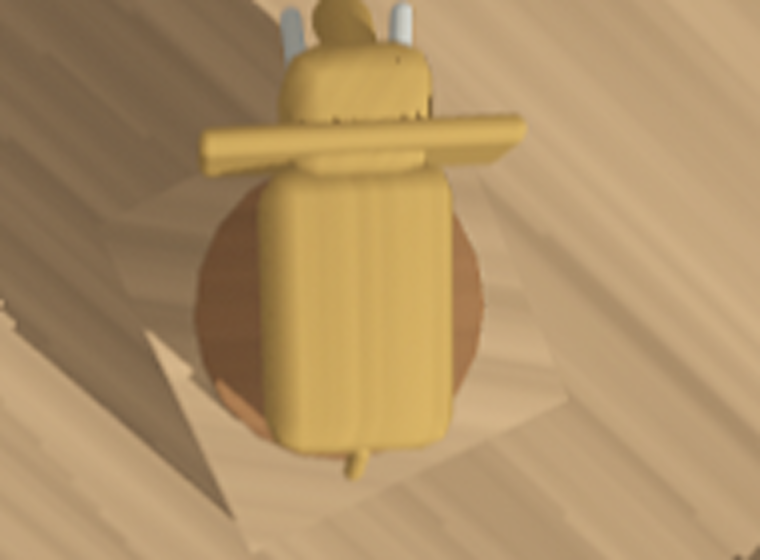

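Run:
```python
from h import *
np.set_printoptions(precision=4,suppress=True)
a,b,t=load("w1"),load("w2"),load("t0")
A=lambda u,v:(a,(230+u/4,v/4)); B=lambda u,v:(b,(180+u/3.6,60+v/3))
l=tri([A(203,135),B(212,186)]);r=tri([A(523,118),B(475,173)])
print("ears",l,r,np.linalg.norm(l[0]-r[0])); d=l[0]-r[0]; print("yaw",np.degrees(np.arctan2(d[1],d[0]))-90)
dl=tri([A(195,308),B(230,255)]);dr=tri([A(484,308),B(470,255)]);print("disc",dl,dr,(dl[0]+dr[0])/2,np.linalg.norm(dl[0]-dr[0]))
for cr,p in (("rear top",(A(362,440),B(352,372))),("front top",(A(358,178),B(350,200)))): print(cr,tri(list(p)))
T=tool(); yaw=np.degrees(np.arctan2(-T[1,1],-T[0,1])); print("tool -y yaw",yaw)
```

```text
ears (array([ 0.5144, -0.3038,  0.136 ]), [np.float64(0.2860559069732837), np.float64(0.286055906973357)]) (array([ 0.5512, -0.3429,  0.1352]), [np.float64(0.3251627321063213), np.float64(0.32516273210652635)]) 0.053730199563763036
yaw 43.31198565309421
disc (array([ 0.495 , -0.3178,  0.0767]), [np.float64(0.2721149019604809), np.float64(0.2721149019604593)]) (array([ 0.5338, -0.3638,  0.0788]), [np.float64(0.3317735800482005), np.float64(0.33177358004810914)]) [ 0.5144 -0.3408  0.0777] 0.06026169865870086
rear top (array([ 0.495 , -0.3579,  0.1235]), [np.float64(0.2635158883327393), np.float64(0.2635158883327204)])
front top (array([ 0.529 , -0.3281,  0.1194]), [np.float64(0.4463286190743695), np.float64(0.44632861907447335)])
tool -y yaw 39.930745495010875
```

Measured elephant: disc centre (0.514,-0.341), height about 78 mm (should be 83), ears at 135 mm (132 by the text), spans 60 and 54 mm, and yaw about 42°. All of this agrees with the text. Next I align above it.

Request:
move_arm --pt "0 0 -0.045 -0.1 -2.5 2 8.5" --pt "0 0 -0.045 -0.1 -2.5 5 8.5" --pt "0 0 -0.045 -0.1 -2.5 8 8.5" --pt "0 0 -0.045 -0.1 -2.5 11 8.5" --pt "0 0 -0.045 -0.1 -2.5 11 8.5" --pt "0 0 -0.045 -0.1 -2.5 11 8.5"

```text
time_s: 1.85
eef_pos: [0.5095, -0.3429, 0.1598]
tcp_rot: [-0.001, 0.915, -0.403, -0.002]
ft_force: [-0.5, -0.7, 0.7]
opening: 0.0854
```

Run:
```python
from h import *
im,c=shot("wrist","w3"); T=tool(); print(T,bot.state()["time_s"])
e=np.array([.5144,-.3408,.083]); print("elephant in tool",np.linalg.inv(T)@np.r_[e,1],"proj",proj(c,e))
```

```text
[[ 6.75215193e-01 -7.37620795e-01  7.65059039e-05  5.10916695e-01]
 [-7.37620707e-01 -6.75215157e-01 -4.28591136e-04 -3.44036467e-01]
 [ 3.67795680e-04  2.32958908e-04 -9.99999905e-01  1.62283211e-01]
 [ 0.00000000e+00  0.00000000e+00  0.00000000e+00  1.00000000e+00]] 1.9
elephant in tool [-6.44650031e-05 -4.77313935e-03  7.92820830e-02  1.00000000e+00] proj [282.68683395 206.1621067 ]
```

View pics/w3.png

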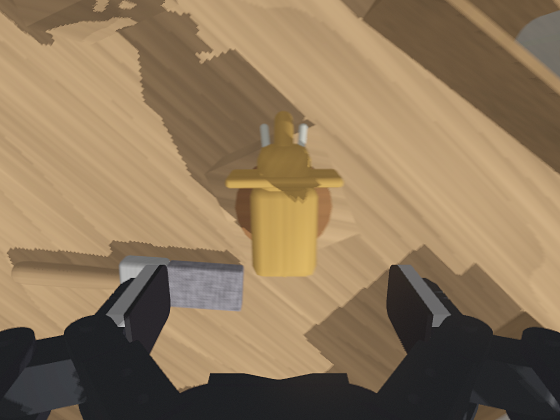

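The elephant's body is centred between the jaws at column 284, with its ears level at row 182, so the alignment is good. Now I descend and grip.

Request:
move_arm --pt "0 0 0 0 0 2.5 8.5" --pt "0 0 0 0 0 5 8.5" --pt "0 0 0 0 0 6.7 8.5" --pt "0 0 0 0 0 6.7 8.5" --pt "0 0 0 0 0 6.7 3" --pt "0 0 0 0 0 6.7 3" --pt "0 0 0 0 0 6.7 2.5" --pt "0 0 0 0 0 6.7 2.5" --pt "0 0 0 0 0 6.7 2.5" --pt "0 0 0 0 0 6.7 2.5" --newtons 50

```text
time_s: 2.73
eef_pos: [0.5126, -0.3441, 0.0964]
tcp_rot: [0.001, 0.916, -0.402, 0.002]
ft_force: [0.1, 0.4, 5.8]
opening: 0.0331
```

Run:
```python
from h import *
im,c=shot("wrist","w4"); s=bot.state(); print(tool(s),s["time_s"],s["opening"],s["ft_force"])
```

```text
[[ 6.76362269e-01 -7.36565306e-01  2.37273765e-03  5.12600910e-01]
 [-7.36560876e-01 -6.76366431e-01 -2.55471187e-03 -3.44079387e-01]
 [ 3.48655222e-03 -1.97550051e-05 -9.99993922e-01  9.64057709e-02]
 [ 0.00000000e+00  0.00000000e+00  0.00000000e+00  1.00000000e+00]] 2.7833 0.03335397074707362 [-1.15746266  0.2805248   5.70211325]
```

View pics/w4.png

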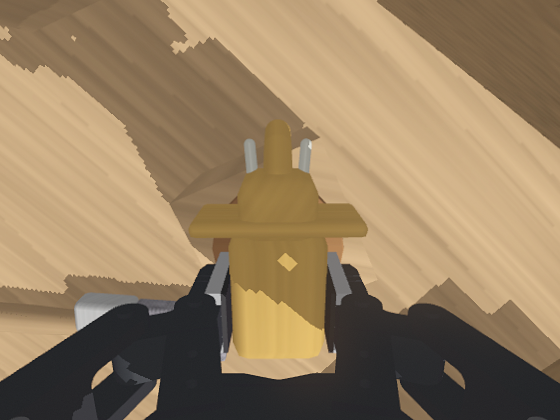

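The grip holds: the opening is 33 mm on the 34 mm body, and the pads sit behind the ears. I'll lift straight up.

Request:
move_arm --pt "0 0 0 0 0 -1.5 2.5" --pt "0 0 0 0 0 -4 2.5" --pt "0 0 0 0 0 -7 2.5" --pt "0 0 0 0 0 -10 2.5" --pt "0 0 0 0 0 -13 2.5" --pt "0 0 0 0 0 -16 2.5" --pt "0 0 0 0 0 -19 2.5" --pt "0 0 0 0 0 -22 2.5" --pt "0 0 0 0 0 -22 2.5" --pt "0 0 0 0 0 -22 2.5"

```text
time_s: 3.62
eef_pos: [0.5123, -0.3436, 0.3169]
tcp_rot: [0.001, 0.916, -0.402, 0.002]
ft_force: [-0.4, 0.4, -0.8]
opening: 0.0332
```

Run:
```python
from h import *
np.set_printoptions(precision=4,suppress=True)
im,c=shot("wrist","w5"); im2,_=shot("side","s5"); _,t=shot("top","t5"); s=bot.state(); print(tool(s),s["time_s"],s["opening"],s["ft_force"],s["joint_positions"])
print("penguin",atz(t,(120+525/6,120+205/6),.13))
cv2.imwrite("pics/s5c.png",cv2.hconcat([im,im2])[:, :][::1,::1] if 0 else cv2.resize(im2[100:300,250:450],None,fx=3,fy=3,interpolation=cv2.INTER_CUBIC))
```

```text
[[ 0.6764 -0.7366 -0.0027  0.511 ]
 [-0.7365 -0.6764  0.0026 -0.3424]
 [-0.0038  0.0002 -1.      0.3121]
 [ 0.      0.      0.      1.    ]] 3.7667 0.033118967072430006 [ 0.2027 -0.4368 -1.9406] [-0.7865  0.2254  1.3622 -0.      1.5577  0.0414]
penguin [0.5262 0.1682 0.13  ]
```

View pics/w5.png

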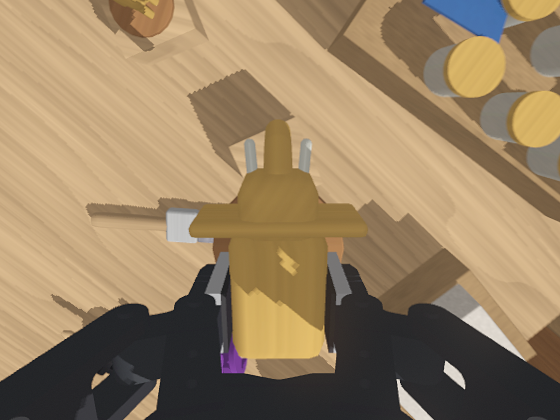

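View pics/s5.png

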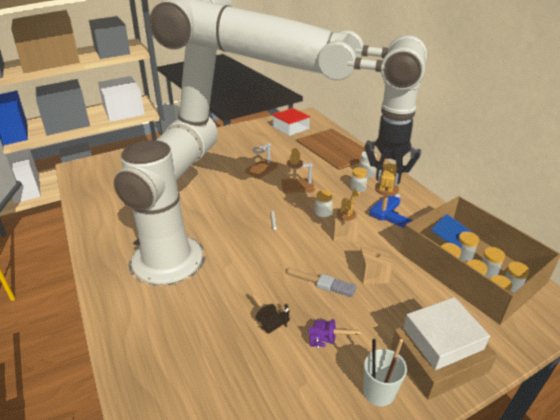

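View pics/t5.png

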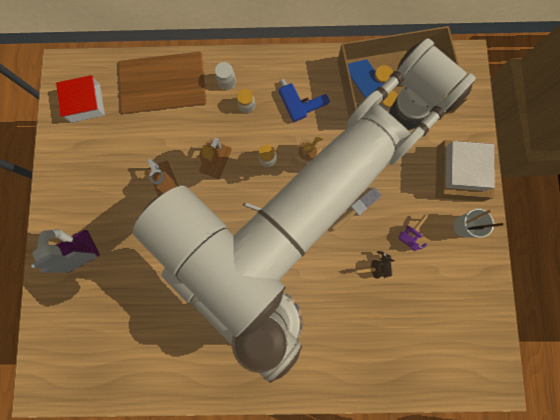

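The elephant came out upright and the block stayed. It sits in the hand exactly as before, with the ears at row 220. The penguin is at about (0.526,0.168). I'll work out the look poses near the eyelet.

Run:
```python
from h import *
np.set_printoptions(precision=4,suppress=True)
c=load("w5"); T=np.array([[ 0.6764,-0.7366,0],[-0.7365,-0.6764,0],[0,0,-1]])
o0=np.array([.5118,-.343,.315])
e=np.array([.466,.333,.1])
for k in (.16,.13,.1,.07):
  for lx in (-.06,0,.05):
    p=e+T@np.array([lx,k,0]); p[2]=.315
    cc=dict(c); cc["P"]=c["P"].copy(); cc["P"][:3,3]+=p-o0
    print(k,lx,p,"shift cm",T.T@(p-o0)*100,proj(cc,e))
```

```text
0.16 -0.06 [0.3076 0.269  0.315 ] shift cm [-58.8861 -26.3491   0.    ] [345.4261  -7.2705]
0.16 0 [0.3481 0.2248 0.315 ] shift cm [-52.8864 -26.3495   0.    ] [277.0843  -7.6069]
0.16 0.05 [0.382 0.188 0.315] shift cm [-47.8866 -26.3498   0.    ] [220.0591  -7.4903]
0.13 -0.06 [0.3297 0.2893 0.315 ] shift cm [-58.8859 -29.3494   0.    ] [343.992   29.4002]
0.13 0 [0.3702 0.2451 0.315 ] shift cm [-52.8862 -29.3498   0.    ] [277.0887  29.1397]
0.13 0.05 [0.4041 0.2082 0.315 ] shift cm [-47.8864 -29.3501   0.    ] [221.2656  29.234 ]
0.1 -0.06 [0.3518 0.3095 0.315 ] shift cm [-58.8857 -32.3496   0.    ] [342.5719  64.6579]
0.1 0 [0.3923 0.2654 0.315 ] shift cm [-52.886 -32.35    0.   ] [277.0935  64.465 ]
0.1 0.05 [0.4262 0.2285 0.315 ] shift cm [-47.8862 -32.3504   0.    ] [222.4613  64.5408]
0.07 -0.06 [0.3739 0.3298 0.315 ] shift cm [-58.8855 -35.3499   0.    ] [341.1714  98.512 ]
0.07 0 [0.4144 0.2857 0.315 ] shift cm [-52.8858 -35.3503   0.    ] [277.0987  98.3794]
0.07 0.05 [0.4483 0.2488 0.315 ] shift cm [-47.886  -35.3507   0.    ] [223.641   98.4398]
```

Request:
move_arm --pt "0 0 0 -2 -1.25 0 2.5" --pt "0 0 0 -5 -3 0 2.5" --pt "0 0 0 -8 -5 0 2.5" --pt "0 0 0 -11 -6.8 0 2.5" --pt "0 0 0 -14 -8.6 0 2.5" --pt "0 0 0 -17 -10.5 0 2.5" --pt "0 0 0 -20 -12.3 0 2.5" --pt "0 0 0 -23 -14.2 0 2.5" --pt "0 0 0 -26 -16 0 2.5" --pt "0 0 0 -29 -17.8 0 2.5" --pt "0 0 0 -32 -19.7 0 2.5" --pt "0 0 0 -34 -21 0 2.5"

```text
time_s: 4.77
eef_pos: [0.4346, 0.0522, 0.3125]
tcp_rot: [-0.0, 0.916, -0.402, -0.002]
ft_force: [-0.1, 0.9, -0.9]
opening: 0.0328
```

Request:
move_arm --pt "0 0 0 -3 -2 0 2.5" --pt "0 0 0 -6 -4 0 2.5" --pt "0 0 0 -9 -6 0 2.5" --pt "0 0 0 -12 -7.5 0 2.5" --pt "0 0 0 -14 -8.5 0 2.5" --pt "0 0 0 -14 -8.5 0 2.5" --pt "0 0 0 -14 -8.5 0 2.5"

```text
time_s: 5.35
eef_pos: [0.4032, 0.2106, 0.3127]
tcp_rot: [0.001, 0.916, -0.401, -0.001]
ft_force: [-0.3, -0.8, -2.4]
opening: 0.0335
```

Run:
```python
from h import *
np.set_printoptions(precision=4,suppress=True)
im,c=shot("wrist","w6"); s=bot.state(); print(tool(s),s["time_s"],s["opening"],s["joint_vel"])
```

```text
[[ 0.677  -0.736  -0.0024  0.4037]
 [-0.736  -0.677  -0.0011  0.2098]
 [-0.0008  0.0025 -1.      0.3129]
 [ 0.      0.      0.      1.    ]] 5.4 0.033493169330675795 [-0.032  -0.0059 -0.0053  0.0001 -0.0007  0.0011]
```

Request:
move_arm --pt "0 0 0 -3 -1.6 0 2.5" --pt "0 0 0 -6 -3.2 0 2.5" --pt "0 0 0 -9 -4.8 0 2.5" --pt "0 0 0 -11 -6 0 2.5" --pt "0 0 0 -11 -6 0 2.5" --pt "0 0 0 -11 -6 0 2.5"

```text
time_s: 5.9
eef_pos: [0.3742, 0.3311, 0.3134]
tcp_rot: [0.001, 0.916, -0.402, -0.0]
ft_force: [0.3, -0.2, -1.6]
opening: 0.0335
```

Run:
```python
from h import *
np.set_printoptions(precision=4,suppress=True)
im,c=shot("wrist","w7"); s=bot.state(); print(tool(s),s["time_s"],s["opening"],s["joint_positions"])
```

```text
[[ 0.6756 -0.7372 -0.0009  0.3745]
 [-0.7372 -0.6756 -0.0014  0.3306]
 [ 0.0004  0.0016 -1.      0.3136]
 [ 0.      0.      0.      1.    ]] 5.95 0.03334316923834612 [ 0.4813 -0.0831  1.6841 -0.0008  1.542   1.3103]
```

View pics/w6.png

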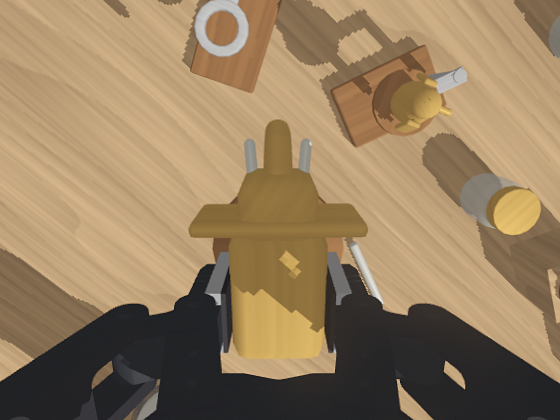

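View pics/w7.png

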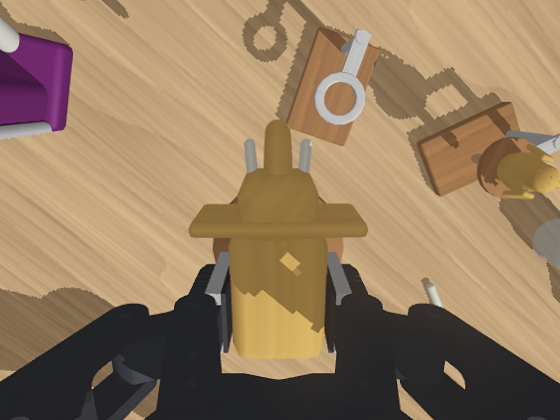

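The ring is at about (221,27) in w6 and (340,98) in w7, with its post up-right of it. I'll enlarge both.

Run:
```python
import cv2
a=cv2.imread("pics/w6.png")[0:66,186:256];b=cv2.imread("pics/w7.png")[64:130,304:374]
cv2.imwrite("pics/ring.png",cv2.resize(cv2.hconcat([a,b]),None,fx=5.5,fy=5.5,interpolation=cv2.INTER_CUBIC))
```

```text
(no output)
```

View pics/ring.png

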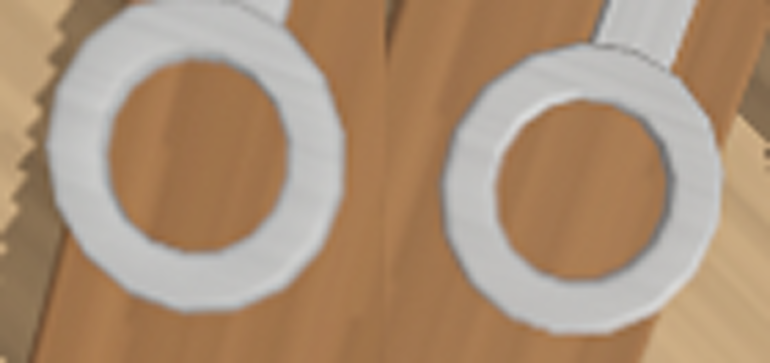

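Run:
```python
from h import *
np.set_printoptions(precision=4,suppress=True)
a,b,t,s=[load(x) for x in("w6","w7","t0","s0")]
ua,ub=(221.6,28.2),(339.7,98.4)
print(tri([(a,ua),(b,ub)]),tri([(a,ua),(b,ub),(t,(156.8,177)),(s,(260,149.5))]))
print(atz(a,ua,.1),atz(b,ub,.1))
# outer diameter check
print(np.linalg.norm(atz(b,(304+(441-385)/5.5,98.4),.1)-atz(b,(304+(722-385)/5.5,98.4),.1)))
e=tri([(a,ua),(b,ub)])[0]; T=tool(); print("eyelet in tool cm",(np.linalg.inv(T)@np.r_[e,1])*100, bot.state()["time_s"])
```

```text
(array([0.4637, 0.3366, 0.0975]), [np.float64(0.05642731852123278), np.float64(0.05642731852116696)]) (array([0.4654, 0.3353, 0.0979]), [np.float64(2.1341939326367725), np.float64(2.150838758729889), np.float64(1.4610860679455429), np.float64(4.218957570247861)])
[0.4636 0.336  0.1   ] [0.4635 0.3369 0.1   ]
0.047411361965591904
eyelet in tool cm [  5.575   -7.024   21.5984 100.    ] 5.95
```

Both wrist views put the eyelet at (0.464,0.336,0.0975) within 0.1 mm. The height should be 0.100 and the outer width is 47 mm (48 by the text), and the top and side cameras agree within 2 to 4 mm. I'll move over it, then down until the stick tip is just above the ring.

Request:
move_arm --pt "0 0 0 2 -2.5 0 2.5" --pt "0 0 0 4 -4.8 0 2.5" --pt "0 0 0 5.6 -6.6 0 2.5" --pt "0 0 0 5.6 -6.6 2 2.5" --pt "0 0 0 5.6 -6.6 5 2.5" --pt "0 0 0 5.6 -6.6 8 2.5" --pt "0 0 0 5.6 -6.6 10.5 2.5" --pt "0 0 0 5.6 -6.6 10.5 2.5" --pt "0 0 0 5.6 -6.6 10.5 2.5" --pt "0 0 0 5.6 -6.6 10.5 2.5"

```text
time_s: 6.78
eef_pos: [0.4619, 0.3345, 0.2113]
tcp_rot: [-0.001, 0.915, -0.403, 0.001]
ft_force: [-0.2, 0.7, -1.4]
opening: 0.0333
```

Run:
```python
from h import *
np.set_printoptions(precision=4,suppress=True)
sd,cs=shot("side","s8");tp,ct=shot("top","t8");w,_=shot("wrist","w8"); s=bot.state(); print(tool(s),s["time_s"],s["opening"],s["ft_force"])
for c,n in((cs,"side"),(ct,"top")): print(n,proj(c,[.4637,.336,.1]),proj(c,[.4637,.336,.123]))
cv2.imwrite("pics/s8c.png",cv2.resize(sd[80:190,200:330],None,fx=5.5,fy=5.5,interpolation=cv2.INTER_CUBIC))
cv2.imwrite("pics/t8c.png",cv2.resize(tp[120:220,100:230],None,fx=5.5,fy=5.5,interpolation=cv2.INTER_CUBIC))
```

```text
[[ 0.676  -0.7368  0.0039  0.462 ]
 [-0.7369 -0.676   0.0017  0.3353]
 [ 0.0014 -0.0041 -1.      0.2119]
 [ 0.      0.      0.      1.    ]] 6.9333 0.03380768532971625 [-0.8695 -0.2175 -0.499 ]
side [258.4089 149.258 ] [258.2102 143.8631]
top [155.8993 177.1609] [153.5391 175.3813]
```

View pics/s8c.png

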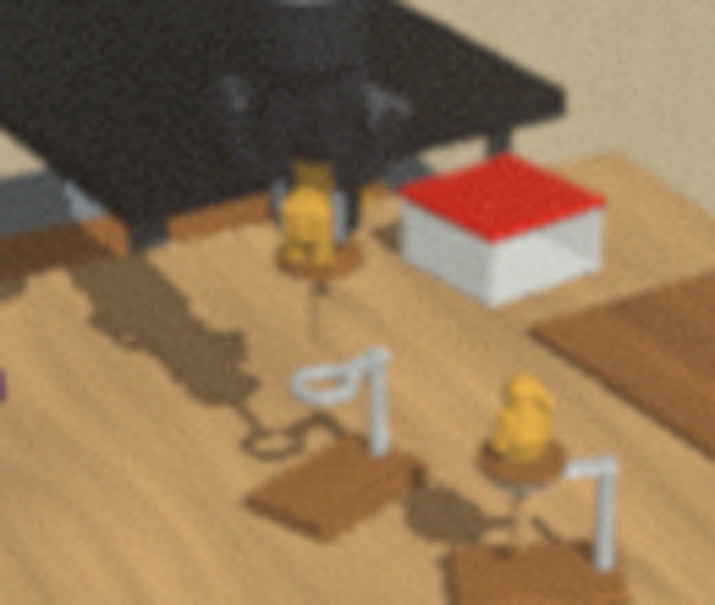

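View pics/t8c.png

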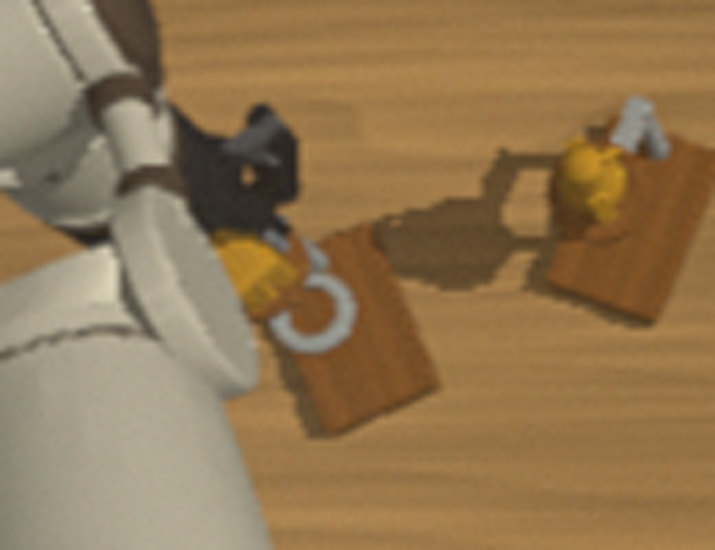

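View pics/w8.png

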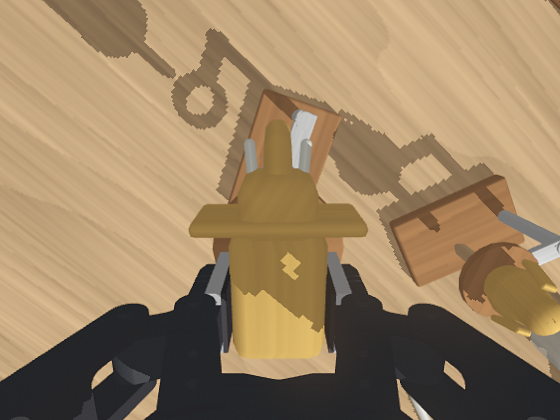

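In the side view, the ring hole is at crop (325,383) and the stick at about x 316, slightly left of it. I'll measure this more closely before inserting.

Run:
```python
from h import *
np.set_printoptions(precision=4,suppress=True)
cs=load("s8"); im=cv2.imread("pics/s8.png")
cv2.imwrite("pics/s8d.png",cv2.resize(im[110:165,235:290],None,fx=10.9,fy=10.9,interpolation=cv2.INTER_CUBIC))
T=tool(); p=T@np.array([0,-.004,.0205,1]); print("origin",p)
for z in(0,-.03,-.065): print(z,proj(cs,p[:3]+[0,0,z]))
print("eyelet",proj(cs,[.4637,.336,.1]))
J=[(proj(cs,p[:3]+d)-proj(cs,p[:3]))/10 for d in ([.01,0,0],[0,.01,0])]; print("px per mm",J)
```

```text
origin [0.465  0.3381 0.1914 1.    ]
0 [257.6959 127.075 ]
-0.03 [257.9615 134.3969]
-0.065 [258.2669 142.7677]
eyelet [258.4089 149.258 ]
px per mm [array([ 0.2454, -0.0543]), array([-0.1117, -0.1023])]
```

View pics/s8d.png

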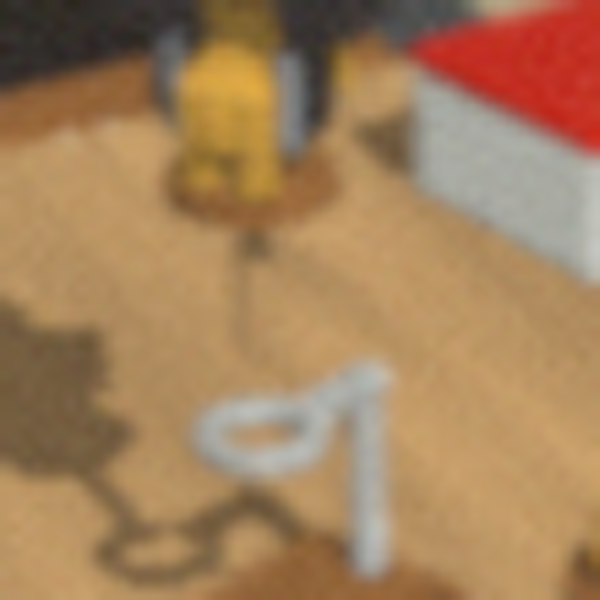

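The disc sits 0.78 px left of the ring, where 0.71 px was predicted, so the alignment is confirmed. About 2 mm of correction remains. I'll insert the stick most of the way.

Request:
move_arm --pt "0 0 0 0 0.15 0.5 2.5" --pt "0 0 0 0 0.15 1.5 2.5" --pt "0 0 0 0 0.15 2.5 2.5" --pt "0 0 0 0 0.15 3.5 2.5" --pt "0 0 0 0 0.15 4.5 2.5" --pt "0 0 0 0 0.15 5.5 2.5" --pt "0 0 0 0 0.15 6.5 2.5" --pt "0 0 0 0 0.15 7.5 2.5" --pt "0 0 0 0 0.15 7.5 2.5" --pt "0 0 0 0 0.15 7.5 2.5"

```text
time_s: 7.77
eef_pos: [0.459, 0.3338, 0.1334]
tcp_rot: [0.001, 0.916, -0.402, -0.001]
ft_force: [0.6, 0.2, -1.2]
opening: 0.0333
```

Run:
```python
from h import *
np.set_printoptions(precision=4,suppress=True)
sd,cs=shot("side","s9");w,_=shot("wrist","w9"); s=bot.state(); print(tool(s),s["time_s"],s["opening"],s["ft_force"],s["torque"])
cv2.imwrite("pics/s9d.png",cv2.resize(sd[110:180,235:305],None,fx=8.5,fy=8.5,interpolation=cv2.INTER_CUBIC))
```

```text
[[ 0.6763 -0.7366  0.001   0.4599]
 [-0.7366 -0.6763  0.0005  0.3342]
 [ 0.0003 -0.0011 -1.      0.1349]
 [ 0.      0.      0.      1.    ]] 7.8667 0.033586280884088465 [ 0.2897 -0.0225 -0.9896] [ 0.0156 -0.0125  0.0153]
```

View pics/s9d.png

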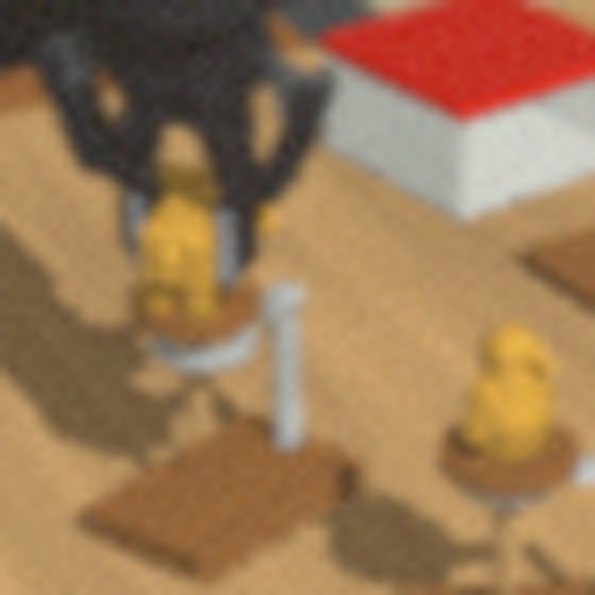

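View pics/w9.png

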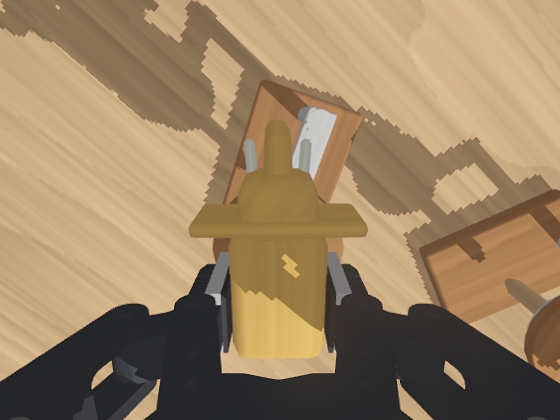

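The stick is through the ring with no side force and the disc is about 13 mm above it. I'll lower slowly to contact.

Request:
move_arm --pt "0 0 0 0 0 0.5 2.5" --pt "0 0 0 0 0 0.9 2.5" --pt "0 0 0 0 0 1.1 2.5" --pt "0 0 0 0 0 1.1 2.5" --pt "0 0 0 0 0 1.1 2.5"

```text
time_s: 8.28
eef_pos: [0.4593, 0.334, 0.1231]
tcp_rot: [0.0, 0.916, -0.402, -0.0]
ft_force: [0.3, -0.1, -1.8]
opening: 0.0334
```

Request:
move_arm --pt "0 0 0 0 0 0.1 2.5" --pt "0 0 0 0 0 0.15 2.5" --pt "0 0 0 0 0 0.15 2.5"

```text
time_s: 8.53
eef_pos: [0.4594, 0.334, 0.1218]
tcp_rot: [0.0, 0.916, -0.402, -0.0]
ft_force: [-0.6, -0.4, -0.8]
opening: 0.0331
```

Request:
move_arm --pt "0 0 0 0 0 0.1 2.5" --pt "0 0 0 0 0 0.1 2.5" --pt "0 0 0 0 0 0.1 2.5"

```text
time_s: 8.78
eef_pos: [0.4596, 0.3342, 0.1215]
tcp_rot: [-0.0, 0.916, -0.402, 0.0]
ft_force: [-3.3, -0.4, 3.2]
opening: 0.033
```

Request:
move_arm --pt "0 0 0 0 0 0.1 2.5" --pt "0 0 0 0 0 0.1 2.5" --pt "0 0 0 0 0 0.1 2.5"

```text
time_s: 9.03
eef_pos: [0.4596, 0.3342, 0.1214]
tcp_rot: [-0.0, 0.916, -0.402, 0.0]
ft_force: [-4.9, -1.7, 11.1]
opening: 0.0334
```

The disc touches at TCP height 121 mm (120.5 predicted), with 11 N upward. I'll ease off 1 mm and open slowly.

Request:
move_arm --pt "0 0 0 0 0 -0.1 2.5" --pt "0 0 0 0 0 -0.1 3.5" --pt "0 0 0 0 0 -0.1 4" --pt "0 0 0 0 0 -0.1 5" --pt "0 0 0 0 0 -0.1 6" --pt "0 0 0 0 0 -0.1 7" --pt "0 0 0 0 0 -0.1 8.5" --pt "0 0 0 0 0 -0.1 8.5" --pt "0 0 0 0 0 -0.1 8.5" --pt "0 0 0 0 0 -0.1 8.5"

```text
time_s: 9.87
eef_pos: [0.4595, 0.3341, 0.1208]
tcp_rot: [-0.0, 0.916, -0.402, -0.0]
ft_force: [-0.3, 0.5, 0.2]
opening: 0.0851
```

Run:
```python
from h import *
np.set_printoptions(precision=4,suppress=True)
w,_=shot("wrist","w10"); s=bot.state(); print(tool(s),s["time_s"],s["opening"],s["ft_force"])
```

```text
[[ 0.6764 -0.7366  0.      0.4595]
 [-0.7366 -0.6764  0.      0.3341]
 [-0.     -0.     -1.      0.1208]
 [ 0.      0.      0.      1.    ]] 9.9167 0.08491745810383294 [-0.0741  0.8579 -0.1139]
```

View pics/w10.png

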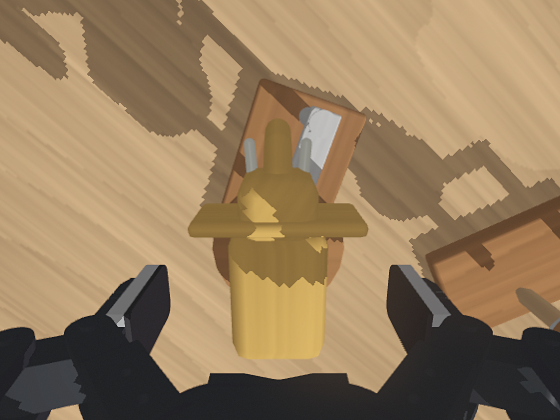

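The jaws are open and the elephant stands free, level between them with its ears at row 230. I'll retreat straight up and look.

Request:
move_arm --pt "0 0 0 0 0 -1.5 8.5" --pt "0 0 0 0 0 -4 8.5" --pt "0 0 0 0 0 -7 8.5" --pt "0 0 0 0 0 -10 8.5" --pt "0 0 0 0 0 -13 8.5" --pt "0 0 0 0 4 -15 8.5" --pt "0 0 0 0 8 -16 8.5" --pt "0 0 0 0 8 -16 8.5" --pt "0 0 0 0 8 -16 8.5"

```text
time_s: 10.67
eef_pos: [0.3999, 0.2794, 0.282]
tcp_rot: [-0.001, 0.915, -0.403, 0.001]
ft_force: [0.9, 0.0, -0.6]
opening: 0.0852
```

Run:
```python
from h import *
np.set_printoptions(precision=4,suppress=True)
w,_=shot("wrist","w11"); sd,_=shot("side","s11");tp,_=shot("top","t11"); s=bot.state(); print(tool(s)[:3,3],s["time_s"],s["opening"])
cv2.imwrite("pics/s11d.png",cv2.resize(sd[110:180,235:325],None,fx=8,fy=8,interpolation=cv2.INTER_CUBIC))
cv2.imwrite("pics/w11c.png",cv2.resize(w[30:230,180:420],None,fx=3,fy=3,interpolation=cv2.INTER_CUBIC))
```

```text
[0.401  0.2802 0.2804] 10.8167 0.08488948267695062
```

View pics/s11d.png

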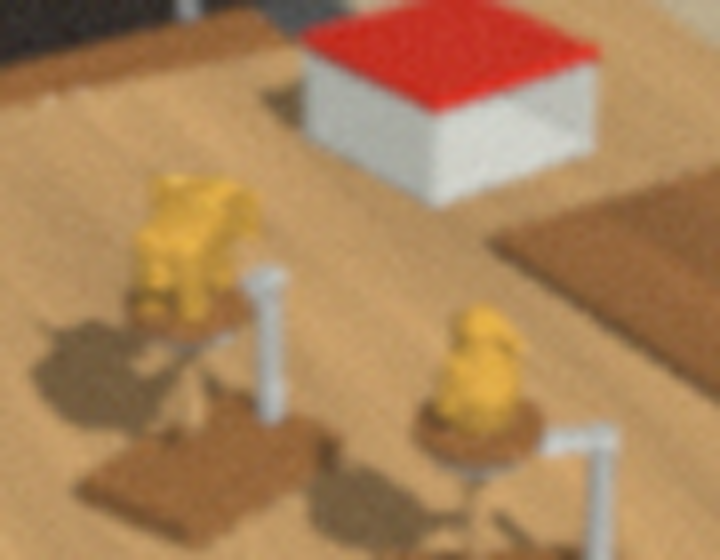

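View pics/w11c.png

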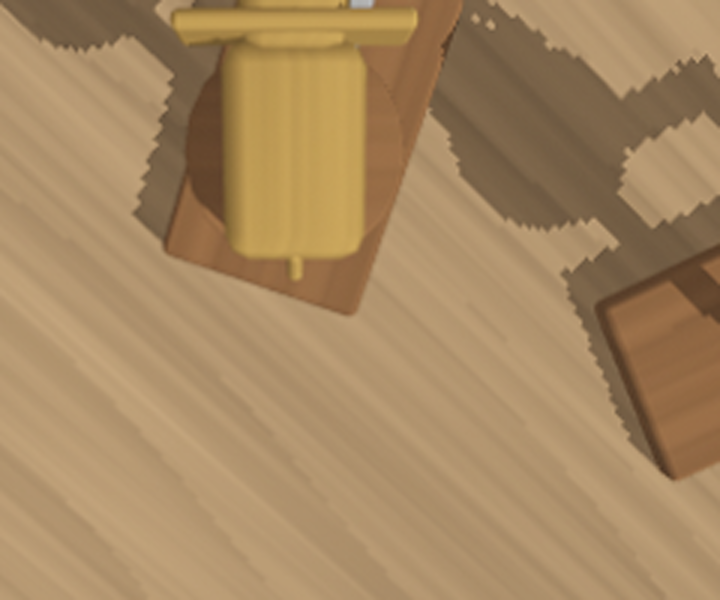

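View pics/t11.png

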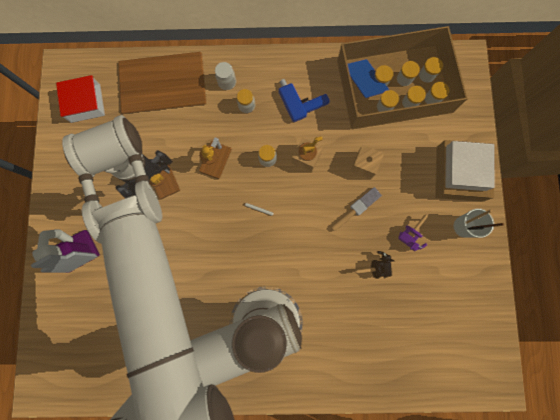

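Run:
```python
from h import *
np.set_printoptions(precision=4,suppress=True)
c=load("w11"); print("disc",atz(c,(180+295/3,30+147/3),.108),"width",np.linalg.norm(atz(c,(180+187/3,79),.108)-atz(c,(180+403/3,79),.108)))
f=lambda u,v,z:atz(c,(180+u/3,30+v/3),z)
l,r=f(174,20,.157),f(416,17,.157); print("ears",l,r,np.linalg.norm(l-r))
s=bot.state(); print(s["time_s"],s["ft_force"],abs(s["joint_vel"]).max())
print(bot.hand_in())
```

```text
disc [0.4625 0.3375 0.108 ] width 0.05862518996994708
ears [0.4622 0.374  0.157 ] [0.4992 0.3345 0.157 ] 0.054104962045687766
10.8167 [0.0731 0.4016 0.2732] 0.02021744997749568
the job is handed in; nothing more can be done
None
```

The gold elephant now stands in the empty eyelet of the drying stand. I gripped it by the body, lifted it out of its block and lowered its stick through the ring. I then released it, moved the gripper well clear and handed the job in at about 10.8 s.

**Last checks:**
- **Seating:** the disc met the ring at a TCP height of 121 mm (120.5 predicted), pressing with 11 N before I eased off.
- **Position:** the disc centre measured (0.4625, 0.3375), about 2 mm from the eyelet centre at (0.4637, 0.3366). Disc and ear spans came out at 59 and 54 mm, where 60 and 56 were expected.
- **Level:** in the side view the disc sits flat on the ring like the penguin's, with the stick below it.
- **Others:** the giraffe, the penguin and the black and purple elephants still stand where they were.

**Disagreements:** the top and side cameras were 2 to 4 mm off the wrist camera on the eyelet. The first disc height read 78 mm where it should have been 83 mm. The hole has about 9 mm to spare on each side, so neither affected the result.

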